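# Mix a cup at full speed

## Task

Stand the striped espresso cup, mouth up, inside the ring of the drink mixer's round seat and let go of it. Only then press the mixer's spring-return thumb lever down past its first and second click to the third, and keep it pressed there: the program finishes while still holding the lever down at the third click. Leave the other cup, the glass and the tin where they stand.

Things in the scene. Friction and masses are not known exactly. Their poses are not given: they have to be found in the camera images.
- cup_centre (a point): Centre, half-way up, of the round body of the striped ceramic espresso cup (loose, 0.1 kg, hollow, mouth up). Body 60 mm across at the rim, narrowing to a 42 mm foot, 49 mm tall: this point is 24.5 mm above the underside. z is up out of the mouth; the handle sticks out along -y to 54 mm from this point, 14 mm thick; fingers that close along x clear the handle.
- mixer_seat (a point): Centre of the mixer's round steel seat, on its flat floor where the cup's foot stands, 22 mm above the worktop (open above). A rim ring of 58 mm inner and 68 mm outer diameter rises 6 mm above this floor. Axes are the mixer's: x away from the robot side (the back), y to the left, z up.
- lever_pad (a point): Centre of the top face of the black thumb pad of the mixer's lever, which sticks out of a slot in the front of the column. Pad 36 (x) by 44 (y) by 10 mm thick; same axes as mixer_seat. At rest its top is 100 mm above the worktop; the column's front face is 60 mm behind this point along x. It moves straight down with the lever; press it from above.
- speed_lever (a joint): Travel of the lever in m: 0 at rest (up), growing as it is pressed down. Clicks at 0.0115, 0.0235 and 0.0355, end stop at 0.037. A spring always drives it back up to 0 (about 5 N at rest, 10 N at the third click), and each click is reached over a hump (crests at 0.0055, 0.0175 and 0.0295), so the push needed swings between about 2 and 13 N; it stays at no click by itself.
- mate_cup_mid (a point): Bystander: round brown wooden cup with a pale rim, 69 mm across, 89 mm tall; point on its axis 30 mm above the underside.
- tea_glass_mid (a point): Bystander: small clear glass, 49 mm across, 61 mm tall; point on its axis 30 mm above the underside.
- small_tin_mid (a point): Bystander: small tin, 57 mm across, 72 mm tall; point on its axis 30 mm above the underside.
- mixer: The white drink mixer (fixed) with its lever. Base 170 (x) by 230 (y) by 20 mm high; origin on the worktop under its middle; axes as mixer_seat. The seat is 55 mm along +y from it; the control column, 75 (x) by 70 (y) mm, top 106 mm above the worktop, is centred at x 30, y -75 mm.
- cup: The espresso cup; origin at its underside, 12 mm along -y (towards the handle) from the axis of its round body; axes as cup_centre.

How it is judged:
By the outcome, as a careful person would: the job done as asked, in the order asked, and still so for the second after the job is handed in, while the arm keeps its last pose, push and grip.
It also fails if it takes over 45 s, if anything falls off the work surface, if the arm or the gripper's body presses on something with over 40 N, if the wrist force passes 120 N, or if a joint passes its speed limit or range.

## Robot

A 7-joint arm with a two-finger parallel gripper is mounted at the origin on a cart in front of the work surface, level with it; the furniture and walls round the work are solid. World frame = base frame: x ahead of the robot, y to its left, z up, the work surface at z = 0. Lengths are in m, angles in rad, forces in N, time in s.
With the tool pointing down it reaches from about 0.425 to 0.925 m from the base axis. Payload 6.8 kg.
Tool frame: the origin (TCP) lies midway between the tips of the shut fingers; the grasp point (between the pads) lies 19 mm behind it; z points along the fingers, y is the line along which they close (so a half turn about z gives the same grasp; the last joint's range is limited). The gripper opens to 85 mm and grips with 20 to 120 N. Pads are 22 mm wide; open, the fingers measure 114 mm over their backs; the gripper's body (76 mm by 85 mm) begins 54 mm behind the grasp point. The pads swing forward as they close: fully open they stand 13 mm farther back than shut.
Start: joints at [1.16, 0.477, 0.022, 1.555, -0.011, 1.109, -0.083], TCP at [0.201, -0.644, 0.208] pointing down, gripper open.
Joint ranges: [-2.96, 2.96], [-0.34, 2.1], [-1.41, 1.46], [0.24, 2.44], [-1.37, 4.51], [0.17, 1.92], [-2.96, 2.96]. Speed limits (rad/s): [2.39, 2.39, 3.14, 3.14, 3.14, 3.14, 3.14].

## Interface

Orientations are given as a unit quaternion [w, x, y, z].
In Python, from station import bot, imaging gives the robot as it stands.
- The arm moves only by the tool move_arm, never from a script. Its argument "commands" is a list that holds one entry, the list of rows, each a list of 7 numbers: the shift along the tool's x, y, z in m, then the turn, a rotation vector about the tool's x, y, z in degrees, then the finger opening in m, from 0 to 0.0854. In form: [[[x, y, z, rx, ry, rz, grip], ...]]. A call has 1 to 20 rows; each row shifts and turns the commanded pose from where the row before left it, along the tool's axes as they then stand; what a row does not reach is not made up. A row lasts 1/8 s, in which the tool goes at most 62.5 mm and 10.7 degrees, less where a joint would pass 70% of its speed; a pose out of reach is approached as far as the arm can. A call is refused whole if a number of a shift passes 0.0625 or a number of a turn 10.7, either way. A call with a gripper value outside its range is refused whole. The fingers move at their own pace and stop on an object; "squeeze" is the grip in N (left out, the last holds). Time passes only in rows, so rows that do not move let the fingers close. It gives the time, the measured TCP pose, the force, the opening and the grip force at its end, in the units of the state.
- bot.get_obs(): the state, without advancing time (a new reading comes with each control period).
- imaging.read_camera(name): name is "side" or "top"; returns the picture (400x640x3 uint8, red, green, blue); there is no depth.
- imaging.calibration(name): a dict with "intrinsics" (3x3 intrinsics, pixels), "k1" (the pictures are not rectified: a ray, as slopes to the right and down, at radius r is drawn at 1 + k1 r^2 times it, then the intrinsics apply), "extrinsics" (4x4, takes a point from camera to world coordinates). Camera axes: x right, y down, z forward; pixel columns grow to the right and rows downward; lengths in m; the calibration is good to about 2 mm. A picture is of the moment at which its call begins. calibration takes no time and is no camera call.
- bot.hand_in(): hands the job in; it is judged then, once.
The state is a dict: "t": time; "q": joint angles; "joint_vel": joint speeds; "joint_torque": joint torques, N m; "eef_pos": TCP position; "tool_rot": TCP orientation; "contact_force": force on the tool from outside, world axes, zero at the start; "torque": the same for the moment, N m; "gripper_width": opening from 0.0 (shut) to 1.0 (fully open); "grasp_force": force on a finger pad.
Only numpy, scipy, OpenCV 4.12 (cv2) and the standard library are available. Lean on these libraries where they do the work, as an engineer would, in place of code of your own. Each camera call takes 0.05 s, during which the arm holds its last target. There are 200 camera calls.

## Working session

There is one attempt and no reset: what is moved stays moved. The work goes in short steps, Python scripts to look and compute and a tool call to move; the robot and the scene stay as the last step left them, time stands still between calls to the robot, and variables do not carry over. Pictures are saved under pics/ and viewed, at most 10 in all, crops included, and the job is handed in when it is done.

Besides the shell and the picture viewer there is one more tool, called in YAML: its name, and indented under it one key for each argument. move_arm: Moves the arm, as the interface text tells. Its arguments: {"type":"object","properties":{"commands":{"type":"array","items":{"type":"array","items":{"type":"array","items":{"type":"number"}}}},"squeeze":{"type":"number"}},"required":["commands"]}

```bash
mkdir -p pics; python3 - <<'E'
from station import bot, imaging
import cv2
for n in ["side","top"]:
    cv2.imwrite(f"pics/{n}0.png",imaging.read_camera(n)[:,:,::-1]); c=imaging.calibration(n); print(n,c)
print(bot.get_obs())
E
```

```text
side {'intrinsics': array([[376.79354012,   0.        , 322.07359187],
       [  0.        , 376.79354012, 194.0439295 ],
       [  0.        ,   0.        ,   1.        ]]), 'k1': -0.01799040716329672, 'extrinsics': array([[ 0.99941846,  0.01076077, -0.03235658,  0.60571161],
       [ 0.03250737, -0.58719168,  0.80879491, -0.76181134],
       [-0.01029626, -0.80937639, -0.58720001,  0.59404397],
       [ 0.        ,  0.        ,  0.        ,  1.        ]])}
top {'intrinsics': array([[437.34200684,   0.        , 321.03457527],
       [  0.        , 437.34200684, 197.69551507],
       [  0.        ,   0.        ,   1.        ]]), 'k1': -0.006569437466340829, 'extrinsics': array([[ 0.14547403, -0.96232756,  0.22970193,  0.40489391],
       [-0.98934484, -0.1428669 ,  0.02803293, -0.09283686],
       [ 0.00583994, -0.23133248, -0.97285723,  0.97174353],
       [ 0.        ,  0.        ,  0.        ,  1.        ]])}
{'t': 0.1, 'q': array([ 1.1599215 ,  0.47774346,  0.02236765,  1.55634841, -0.0114978 ,
        1.10928553, -0.08309853]), 'joint_vel': array([ 0.00087012, -0.00212193, -0.00023119, -0.0009395 ,  0.00171452,
       -0.00181244, -0.00033163]), 'joint_torque': array([ 4.72285101e-03, -5.97758174e+01,  1.61375284e+00, -2.81953901e+01,
        1.28641023e-02,  5.02618859e-03,  5.33688464e-06]), 'eef_pos': array([ 0.20106707, -0.64376411,  0.20750776]), 'tool_rot': array([-8.05778873e-04,  9.88562431e-01,  1.50809928e-01, -1.90980974e-04]), 'contact_force': array([-0.29296549, -0.79013081, -0.19318701]), 'torque': array([ 0.01331415, -0.0152595 , -0.0616018 ]), 'grasp_force': 0.0, 'gripper_width': 0.9970748776676905}
```

View pics/top0.png

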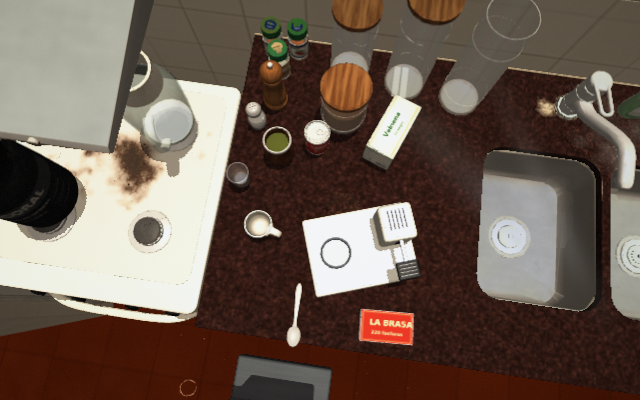

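View pics/side0.png

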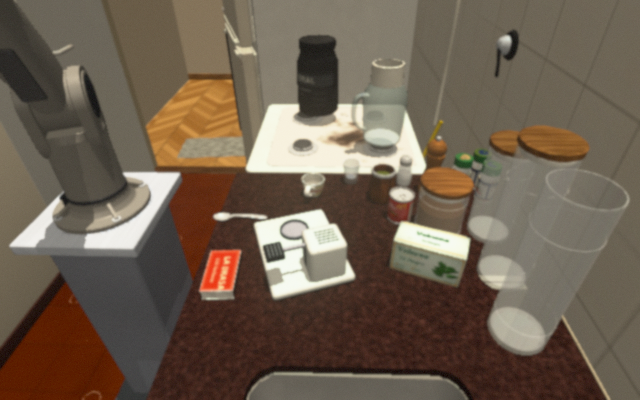

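The top view shows the cup at about (258,224) with its handle towards (279,235). The seat ring is at (336,253), the pad at (407,270), the glass at (237,176), the mate cup at (278,145) and the tin at (317,137). I'll enlarge both views.

```bash
python3 - <<'E'
import cv2
a=cv2.imread("pics/top0.png")[160:310,225:425]; cv2.imwrite("pics/topc.png",cv2.resize(a,None,fx=4,fy=4,interpolation=cv2.INTER_CUBIC))
a=cv2.imread("pics/side0.png")[150:300,240:400]; cv2.imwrite("pics/sidec.png",cv2.resize(a,None,fx=4,fy=4,interpolation=cv2.INTER_CUBIC))
E
```

```text
(no output)
```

View pics/topc.png

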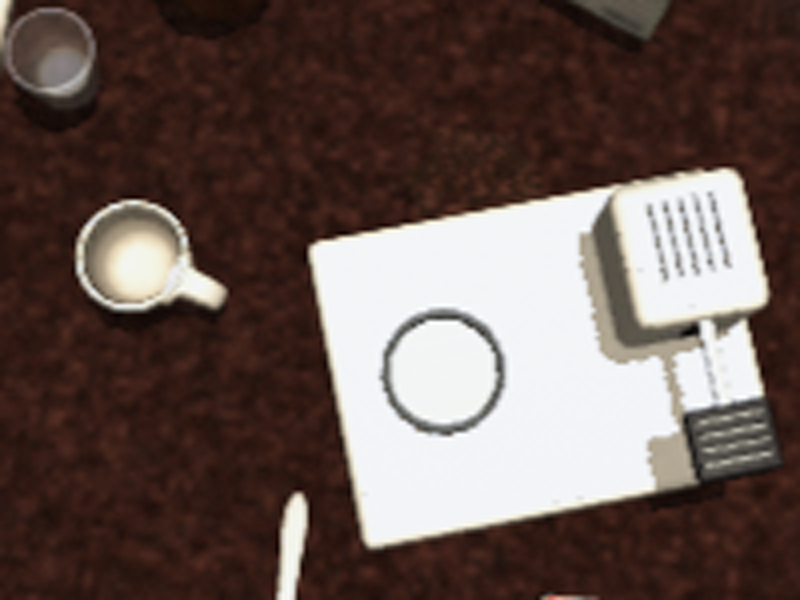

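View pics/sidec.png

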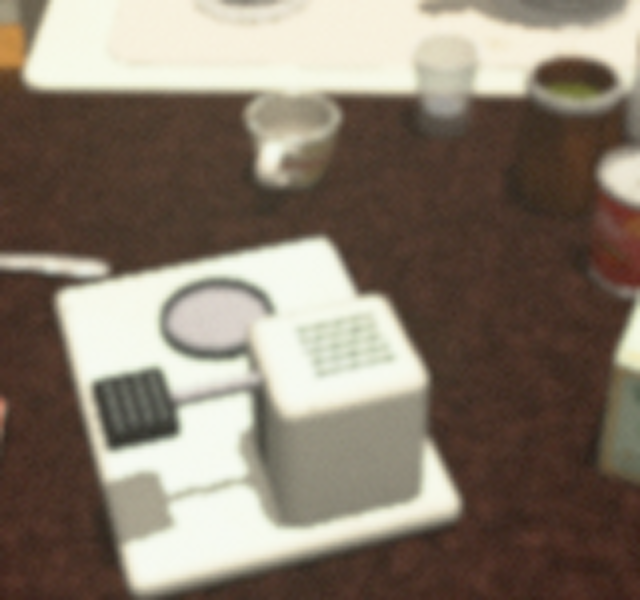

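The top crop gives the cup rim centre at (132,256), handle end (220,297), ring (443,372), pad top about (731,437) and base corners (311,244) and (368,549). The side crop gives the rim at (293,122), ring (218,318) and pad (135,403).

```bash
cat > h.py <<'E'
import numpy as np, cv2
from station import bot, imaging
def ray(n,uv):
    c=imaging.calibration(n); d=np.array([c["k1"],0,0,0,0.])
    p=cv2.undistortPoints(np.array([[uv]],float),c["intrinsics"],d)[0,0]
    E=c["extrinsics"]; return E[:3,3],E[:3,:3]@[p[0],p[1],1]
def at(n,uv,z):
    o,d=ray(n,uv); return o+d*(z-o[2])/d[2]
E
python3 - <<'E'
from h import *
np.set_printoptions(precision=4,suppress=True)
T=lambda x,y,z:at("top",(225+(x+.5)/4-.5,160+(y+.5)/4-.5),z)
S=lambda x,y,z:at("side",(240+(x+.5)/4-.5,150+(y+.5)/4-.5),z)
print("rim",T(132,256,.049),S(293,122,.049),"w",T(77,256,.049)-T(188,256,.049))
print("handle",T(223,298,.03),S(268,165,.025))
print("ring",T(443,372,.028),S(218,318,.028))
print("pad",T(731,437,.1),S(135,403,.1))
print("column top",T(691,245,.106),S(342,350,.106))
for p in [(311,244),(368,549),(735,168)]: print("base",T(*p,.02))
print("side base",S(62,295,.02),S(325,238,.02),S(135,597,.02),S(465,500,.02))
for p in [(51,52,.061)]:print("glass",T(*p))
print("mate",at("top",(278,141),.089),"tin",at("top",(317,132),.072))
E
```

```text
rim [0.5465 0.0595 0.049 ] [0.5498 0.05   0.049 ] w [-0.0087  0.0586  0.    ]
handle [0.5339 0.0097 0.03  ] [0.5337 0.0353 0.025 ]
ring [ 0.5119 -0.1139  0.028 ] [ 0.5155 -0.1189  0.028 ]
pad [ 0.4928 -0.2575  0.1   ] [ 0.4939 -0.2609  0.1   ]
column top [ 0.5844 -0.2268  0.106 ] [ 0.5892 -0.2292  0.106 ]
base [ 0.5721 -0.0322  0.02  ]
base [ 0.4141 -0.0876  0.02  ]
base [ 0.6493 -0.2599  0.02  ]
side base [ 0.4205 -0.0914  0.02  ] [ 0.5732 -0.0343  0.02  ] [ 0.4934 -0.3084  0.02  ] [ 0.6507 -0.2446  0.02  ]
glass [0.6486 0.121  0.061 ]
mate [0.7232 0.0418 0.089 ] tin [ 0.7626 -0.0366  0.072 ]
```

move_arm:
  commands:
    - [[0.0414,-0.0282,0,0,0,0,0.085],[0.0414,-0.0282,0,0,0,0,0.085],[0.0414,-0.0282,0,0,0,0,0.085],[0.0414,-0.0282,0,0,0,0,0.085],[0.0414,-0.0282,0,0,0,0,0.085],[0.0414,-0.0282,0,0,0,0,0.085],[0.0414,-0.0282,0,0,0,0,0.085],[0.0414,-0.0282,0,0,0,0,0.085],[0.026,-0.0427,0,0,0,0,0.085],[0.026,-0.0427,0,0,0,0,0.085],[0.026,-0.0427,0,0,0,0,0.085],[0.026,-0.0427,0,0,0,0,0.085],[0.026,-0.0427,0,0,0,0,0.085],[0.026,-0.0427,0,0,0,0,0.085],[0.026,-0.0427,0,0,0,0,0.085],[0.026,-0.0427,0,0,0,0,0.085]]

```text
t: 2.1
eef_pos: [0.5468, 0.0592, 0.2081]
tool_rot: [0.0, 0.989, 0.151, -0.0]
contact_force: [0.2, -0.9, -0.7]
gripper_width: 0.995
grasp_force: 0.0
```

move_arm:
  commands:
    - [[0,0,0,0,0,-9.6,0.085],[0,0,0,0,0,-9.6,0.085],[0,0,0,0,0,-9.6,0.085],[0,0,0,0,0,-9.6,0.085],[0,0,0,0,0,-9.6,0.085],[0,0,0,0,0,-9.6,0.085],[0,0,0.04,0,0,0,0.085],[0,0,0.04,0,0,0,0.085],[0,0,0,0,0,0,0.085],[0,0,0,0,0,0,0.085]]

```text
t: 3.35
eef_pos: [0.5476, 0.0581, 0.1295]
tool_rot: [0.0, 0.794, 0.608, 0.001]
contact_force: [0.4, -0.1, 0.5]
gripper_width: 0.993
grasp_force: 0.0
```

```bash
python3 - <<'E'
from h import *
a=imaging.read_camera("side")[130:280,230:430,::-1]; b=imaging.read_camera("top")[160:310,200:400,::-1]
cv2.imwrite("pics/near.png",cv2.resize(np.hstack([a,b]),None,fx=2,fy=2,interpolation=cv2.INTER_CUBIC))
o=bot.get_obs(); print(o["eef_pos"],o["tool_rot"],o["q"])
E
```

```text
[0.5481692  0.05822249 0.13023982] [7.70020893e-04 7.93644623e-01 6.08379736e-01 1.31022443e-03] [ 0.18414269  0.41038743 -0.50376695  1.90385964  0.25184559  0.88636875
 -0.70727931]
```

View pics/near.png

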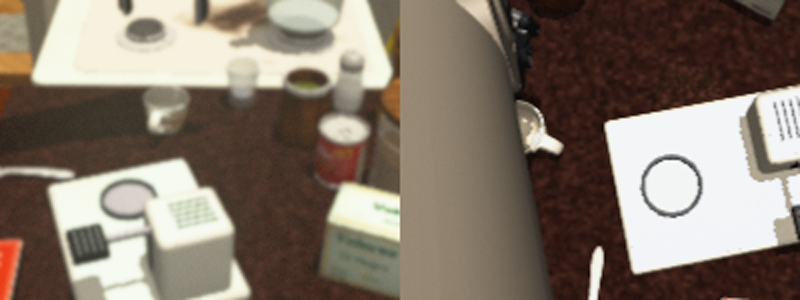

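The side crop shows both fingertips (about crop x 125 and 200) straddling the cup at x 166, so the gripper is aligned. Next I descend and grip.

move_arm:
  commands:
    - [[0,0,0.04,0,0,0,0.085],[0,0,0.04,0,0,0,0.085],[0,0,0.025,0,0,0,0.085],[0,0,0.013,0,0,0,0.085],[0,0,0,0,0,0,0.085],[0,0,0,0,0,0,0.03],[0,0,0,0,0,0,0.03],[0,0,0,0,0,0,0.03],[0,0,0,0,0,0,0.03],[0,0,0,0,0,0,0.03],[0,0,0,0,0,0,0.03],[0,0,0,0,0,0,0.03],[0,0,0,0,0,0,0.03]]
  squeeze: 30

```text
t: 5.08
eef_pos: [0.5481, 0.0581, 0.0119]
tool_rot: [0.001, 0.794, 0.608, 0.001]
contact_force: [-0.9, -0.5, 5.1]
gripper_width: 0.652
grasp_force: 31.0
```

move_arm:
  commands:
    - [[0,0,-0.01,0,0,0,0.03],[0,0,-0.03,0,0,0,0.03],[0,0,-0.04,0,0,0,0.03],[0,0,0,0,0,0,0.03],[0,0,0,0,0,0,0.03]]

```text
t: 5.7
eef_pos: [0.5465, 0.0575, 0.0904]
tool_rot: [0.0, 0.794, 0.608, -0.0]
contact_force: [-0.7, -0.1, -1.8]
gripper_width: 0.659
grasp_force: 32.4
```

```bash
python3 - <<'E'
from h import *
a=imaging.read_camera("side")[70:220,240:400,::-1]
cv2.imwrite("pics/lift.png",cv2.resize(a,None,fx=4,fy=4,interpolation=cv2.INTER_CUBIC))
o=bot.get_obs(); print(o["eef_pos"],o["contact_force"],o["grasp_force"],o["gripper_width"])
E
```

```text
[0.54599908 0.05751697 0.08976818] [-0.6655229  -0.15885125 -1.29740215] 32.44928434782196 0.6556772789551106
```

View pics/lift.png

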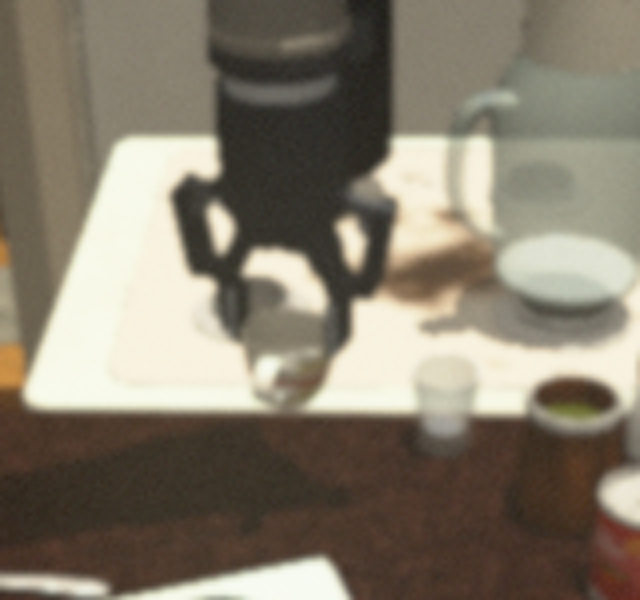

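The cup is held, but I can't tell from this whether it tilted. I'll overlay the outline predicted for an upright cup on the before and after crops.

```bash
python3 - <<'E'
from h import *
c=imaging.calibration("side"); M=np.linalg.inv(c["extrinsics"]); rv=cv2.Rodrigues(M[:3,:3])[0]
def proj(P): return cv2.projectPoints(np.array(P,float),rv,M[:3,3],c["intrinsics"],np.array([c["k1"],0,0,0,0]))[0][:,0]
def draw(img,x0,y0,cx,cy,dz):
    t=np.linspace(0,2*np.pi,60); hd=np.array([-.26,-.966])
    for r,z in((.03,.049),(.021,0)):
        p=proj(np.c_[cx+r*np.cos(t),cy+r*np.sin(t),0*t+z+dz]); cv2.polylines(img,[np.int32((p-[x0,y0]+.5)*6)],True,(0,255,0),1)
    p=proj([[cx+hd[0]*s,cy+hd[1]*s,.0245+dz] for s in(.03,.054)]); cv2.polylines(img,[np.int32((p-[x0,y0]+.5)*6)],False,(0,0,255),1)
A=cv2.imread("pics/side0.png"); out=[]
L=cv2.resize(cv2.imread("pics/lift.png"),(160,150),interpolation=cv2.INTER_AREA)
for img,x0,y0,cx,cy,dz in((A[160:220,285:345],285,160,.547,.058,0),(L[60:120,45:105],285,130,.546,.0575,.078)):
    b=cv2.resize(img,None,fx=6,fy=6,interpolation=cv2.INTER_CUBIC); draw(b,x0,y0,cx,cy,dz); out.append(b)
cv2.imwrite("pics/ov.png",np.hstack(out))
E
```

```text
(no output)
```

View pics/ov.png

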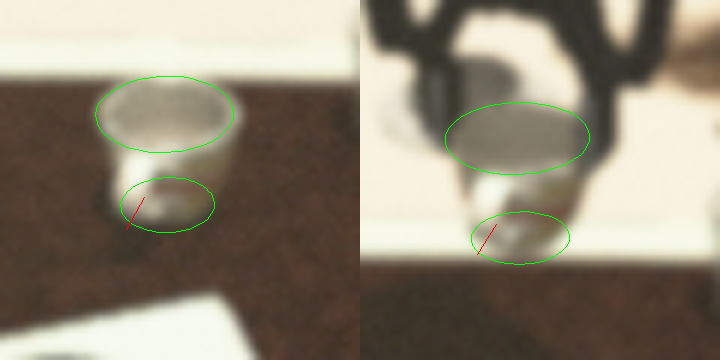

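The overlay shows the cup upright in the gripper, with rim and foot both matching the prediction. Now to the seat.

move_arm:
  commands:
    - [[-0.0353,0.0027,0,0,0,0,0.03],[-0.0353,0.0027,0,0,0,0,0.03],[-0.0353,0.0027,0,0,0,0,0.03],[-0.0353,0.0027,0,0,0,0,0.03],[-0.0353,0.0027,0,0,0,0,0.03],[0,0,0,0,0,0,0.03],[0,0,0.02,0,0,0,0.03],[0,0,0.02,0,0,0,0.03],[0,0,0,0,0,0,0.03],[0,0,0,0,0,0,0.03]]

```text
t: 7.0
eef_pos: [0.5142, -0.1154, 0.0505]
tool_rot: [-0.0, 0.793, 0.609, 0.0]
contact_force: [0.3, -0.6, -0.9]
gripper_width: 0.655
grasp_force: 32.5
```

```bash
python3 - <<'E'
from h import *
a=imaging.read_camera("side")[170:300,240:370,::-1]; b=imaging.read_camera("top")[190:320,290:420,::-1]
cv2.imwrite("pics/seat.png",cv2.resize(np.hstack([a,b]),None,fx=3,fy=3,interpolation=cv2.INTER_CUBIC))
o=bot.get_obs(); print(o["eef_pos"],o["contact_force"])
E
```

```text
[ 0.51466495 -0.11581097  0.05106869] [-0.71086131 -0.29781472 -1.04006139]
```

View pics/seat.png

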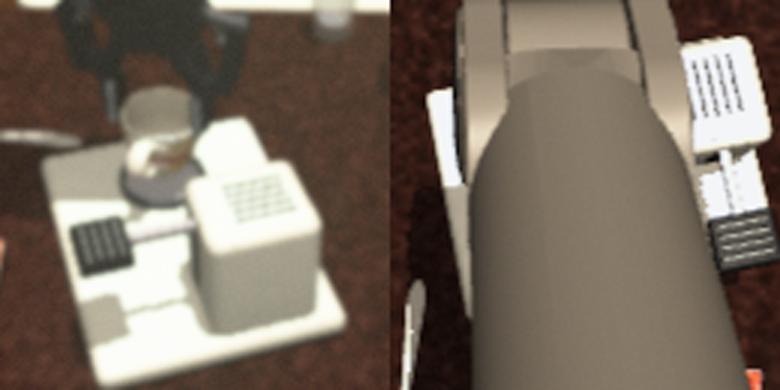

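The foot sits over the ring in the side view, and the forward kinematics agree with the measured seat. Lowering.

move_arm:
  commands:
    - [[0,0,0.008,0,0,0,0.03],[0,0,0.006,0,0,0,0.03],[0,0,0.002,0,0,0,0.03],[0,0,0,0,0,0,0.03],[0,0,0,0,0,0,0.03]]

```text
t: 7.72
eef_pos: [0.5141, -0.1161, 0.0344]
tool_rot: [0.0, 0.794, 0.608, 0.0]
contact_force: [0.1, 0.9, -1.7]
gripper_width: 0.657
grasp_force: 32.5
```

move_arm:
  commands:
    - [[0,0,0.001,0,0,0,0.03],[0,0,0.001,0,0,0,0.03],[0,0,0,0,0,0,0.03],[0,0,0,0,0,0,0.03]]

```text
t: 8.22
eef_pos: [0.5144, -0.116, 0.0339]
tool_rot: [0.0, 0.794, 0.608, -0.0]
contact_force: [-5.7, 0.9, 14.8]
gripper_width: 0.659
grasp_force: 33.5
```

Contact came at z 0.034, which is the seat floor height; resting on the ring would have stopped at 0.040. I'll release and rise.

move_arm:
  commands:
    - [[0,0,-0.001,0,0,0,0.03],[0,0,0,0,0,0,0.06],[0,0,0,0,0,0,0.07],[0,0,0,0,0,0,0.08],[0,0,0,0,0,0,0.085],[0,0,0,0,0,0,0.085],[0,0,0,0,0,0,0.085],[0,0,0,0,0,0,0.085],[0,0,-0.02,0,0,0,0.085],[0,0,-0.03,0,0,0,0.085],[0,0,-0.04,0,0,0,0.085],[0,0,-0.04,0,0,0,0.085],[0,0,0,0,0,0,0.085]]

```text
t: 9.85
eef_pos: [0.5164, -0.1163, 0.1666]
tool_rot: [0.003, 0.794, 0.608, 0.002]
contact_force: [-0.2, -0.6, -0.5]
gripper_width: 0.992
grasp_force: 0.0
```

move_arm:
  commands:
    - [[-0.0359,0.0042,0,0,0,0,0.0],[-0.0359,0.0042,0,0,0,0,0.0],[-0.0359,0.0042,0,0,0,0,0.0],[-0.0359,0.0042,0,0,0,0,0.0],[0,0,0,0,0,9.2,0],[0,0,0,0,0,9.2,0],[0,0,0,0,0,9.2,0],[0,0,0,0,0,9.2,0],[0,0,0,0,0,9.2,0],[0,0,0,0,0,9.2,0],[0,0,0.03,0,0,0,0],[0,0,0.015,0,0,0,0],[0,0,0,0,0,0,0],[0,0,0,0,0,0,0]]
  squeeze: 60

```text
t: 11.6
eef_pos: [0.4934, -0.2593, 0.1188]
tool_rot: [0.0, 0.985, 0.172, 0.0]
contact_force: [-0.0, 0.9, 0.2]
gripper_width: -0.002
grasp_force: 0.0
```

```bash
python3 - <<'E'
from h import *
a=imaging.read_camera("side")[150:280,240:370,::-1]; b=imaging.read_camera("top")[190:320,290:420,::-1]
cv2.imwrite("pics/press0.png",cv2.resize(np.hstack([a,b]),None,fx=3,fy=3,interpolation=cv2.INTER_CUBIC))
o=bot.get_obs(); print(o["eef_pos"],o["contact_force"],o["gripper_width"])
E
```

```text
[ 0.49356448 -0.2594531   0.11921481] [ 0.89066155 -0.90353899 -0.23516432] 0.0004898280757448041
```

View pics/press0.png

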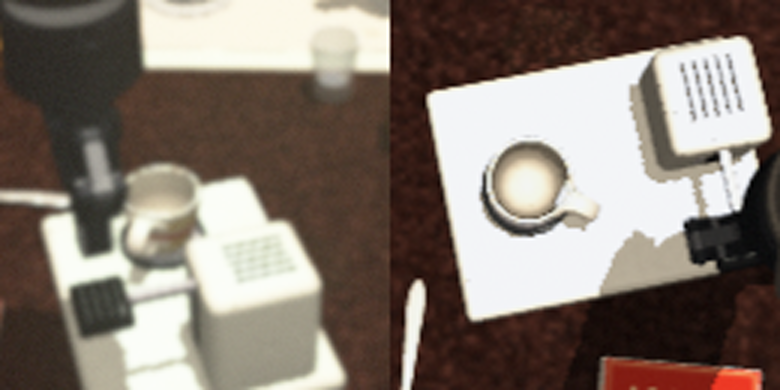

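The cup stands upright in the ring. The fingertips end near side-crop (93,250), and I'll compare that with where the TCP and pad centre should project.

```bash
python3 - <<'E'
from h import *
for n,x0,y0 in(("side",240,150),("top",290,190)):
    c=imaging.calibration(n); M=np.linalg.inv(c["extrinsics"])
    P=np.array([[.4935,-.2594,.119],[.4935,-.2594,.1],[.4935,-.2594,.09]])
    p=cv2.projectPoints(P,cv2.Rodrigues(M[:3,:3])[0],M[:3,3],c["intrinsics"],np.array([c["k1"],0,0,0,0]))[0][:,0]
    print(n,((p-[x0,y0]+.5)*3).round(1))
E
```

```text
side [[ 98.6 278.4]
 [101.3 300.9]
 [102.7 312.4]]
top [[362.5 235.3]
 [356.6 237.4]
 [353.6 238.5]]
```

```bash
python3 - <<'E'
from h import *
out=[]; tip=bot.get_obs()["eef_pos"]
for n,x0,y0 in(("side",240,195),("top",380,225)):
    a=imaging.read_camera(n)[y0:y0+80,x0:x0+66,::-1]; a=cv2.resize(a,None,fx=6,fy=6,interpolation=cv2.INTER_CUBIC)
    a=np.clip(255*(a/255.)**.5,0,255).astype(np.uint8)
    c=imaging.calibration(n); M=np.linalg.inv(c["extrinsics"])
    P=np.array([tip,tip-[0,0,.019]])
    p=cv2.projectPoints(P,cv2.Rodrigues(M[:3,:3])[0],M[:3,3],c["intrinsics"],np.array([c["k1"],0,0,0,0]))[0][:,0]
    for q,col in zip((p-[x0,y0]+.5)*6,((0,0,255),(0,255,0))): cv2.drawMarker(a,tuple(int(v) for v in q),col,cv2.MARKER_CROSS,14,1)
    out.append(a)
cv2.imwrite("pics/press1.png",np.hstack(out)); print(tip)
E
```

```text
[ 0.49356448 -0.2594531   0.11921481]
```

View pics/press1.png

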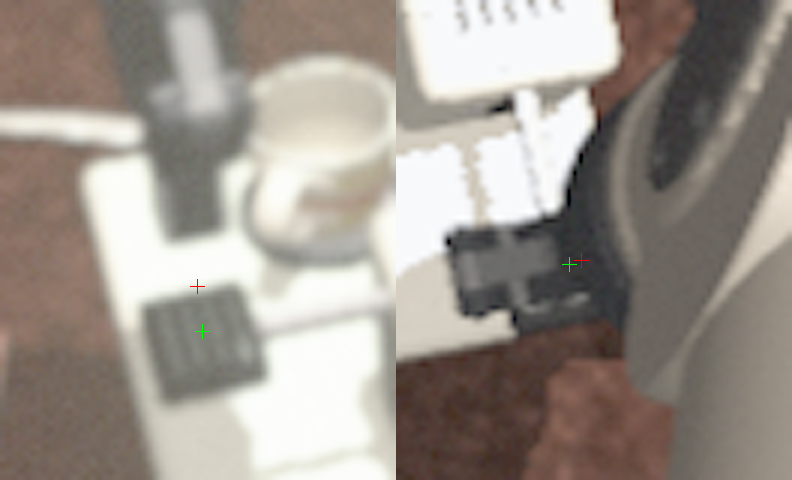

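```bash
python3 - <<'E'
from h import *
a=cv2.imread("pics/side0.png").astype(int); b=imaging.read_camera("side")[:,:,::-1].astype(int)
print("lift diff rows 215..262, cols 262..288"); d=(b-a).mean(2).astype(int)
for r in range(215,262,2): print(r,*[f"{v:4d}" for v in d[r,260:290:2]])
c=imaging.calibration("side"); M=np.linalg.inv(c["extrinsics"])
pr=lambda P:cv2.projectPoints(np.array(P,float),cv2.Rodrigues(M[:3,:3])[0],M[:3,3],c["intrinsics"],np.array([c["k1"],0,0,0,0]))[0][:,0]
print(pr([[.548+.966*s,.058-.26*s,.143] for s in(-.0427,.0427)]),"seen ~(292,134),(330,139)")
E
```

```text
lift diff rows 215..262, cols 262..288
215   12  -18  -81  -44   -1    8   28   26   13   -3  -13   19   47   28   22
217    7  -27 -143 -111  -19  -15  -16  -26  -60  -82  -95  -58  -58  -64  -56
219    8  -15  -70  -92  -86 -117 -145 -156 -176 -187 -153  -81  -51  -37  -21
221   10    6  -78 -177 -189 -192 -193 -190 -187 -153  -76  -73  -36   49  102
223    8    4  -58 -181 -194 -199 -195 -190 -144  -41   -4  -22   74  119   79
225    6    4  -30 -155 -189 -195 -195 -186 -133  -19    3   10   78   55   42
227    5    4  -19 -135 -175 -195 -195 -191 -139  -33   -9   10   46   41   28
229    5    5  -12 -123 -172 -191 -195 -193 -154  -53  -14    1   32   34    0
231    4    5   -3  -97 -168 -197 -191 -191 -165  -54   -2   -9   13   15  -22
233    5    5    2  -53 -158 -191 -182 -164 -121  -26    8   -1  -12  -23  -38
235    5    5    4  -14  -87  -87  -59  -27  -11    2   11    9   -9  -44  -57
237    6    5    5    4    0    1    3    4    5    5    7    6  -14  -23  -33
239    6    5    5    5    4    5    5    5    6    6    5   -2  -62  -69  -49
241    8    4    4    5    6    7 
[... 219 characters left out ...]
-3  -28  -23  -25  -21  -26  -22  -32  -11   12    9    9    9
249   -6  -18  -12  -18  -29  -19  -28  -23  -29  -20  -18    5   16   11   11
251  -30  -62  -35  -17  -30  -20  -31  -21  -28  -16  -11   -1   10   15   11
253  -21  -61  -42  -14  -30  -19  -29  -20  -28  -14    6    2   14    6    5
255  -16  -53  -58  -14  -24  -25  -20  -19  -14  -12    2    4   12    8    4
257   -9  -42  -60  -19  -13  -19   -7   -6   -5   -3    4    4    9    6    5
259   -8  -30  -64  -42   -9   -3   -3   -8  -10   -7   -4   13   12    5    5
261  -11  -20  -64  -54  -23  -34  -45  -57  -71  -33    0    6    6    6    4
[[295.13145251 144.40198416]
 [328.0055768  148.98625952]] seen ~(292,134),(330,139)
```

Differencing against the first picture puts the visible tips about 8 px higher than the TCP projection. That could mean the tips really sit about 2 cm above the reported TCP. The lateral position agrees, so I'll find the pad by force in small steps.

move_arm:
  commands:
    - [[0,0,0.008,0,0,0,0],[0,0,0.008,0,0,0,0],[0,0,0,0,0,0,0]]

```text
t: 12.22
eef_pos: [0.4922, -0.2588, 0.1013]
tool_rot: [-0.001, 0.985, 0.172, -0.001]
contact_force: [-0.4, 0.2, 0.0]
gripper_width: -0.003
grasp_force: 0.0
```

move_arm:
  commands:
    - [[0,0,0.004,0,0,0,0],[0,0,0,0,0,0,0]]

```text
t: 12.48
eef_pos: [0.4928, -0.2591, 0.0981]
tool_rot: [-0.0, 0.985, 0.171, -0.0]
contact_force: [-0.2, 0.8, 0.4]
gripper_width: -0.001
grasp_force: 0.0
```

move_arm:
  commands:
    - [[0,0,0.002,0,0,0,0],[0,0,0,0,0,0,0]]

```text
t: 12.72
eef_pos: [0.4929, -0.2591, 0.0964]
tool_rot: [-0.0, 0.985, 0.171, -0.0]
contact_force: [-0.7, -0.4, -0.1]
gripper_width: 0.003
grasp_force: 0.0
```

move_arm:
  commands:
    - [[0,0,0.004,0,0,0,0],[0,0,0,0,0,0,0]]

```text
t: 12.98
eef_pos: [0.4927, -0.259, 0.092]
tool_rot: [-0.0, 0.985, 0.171, -0.0]
contact_force: [0.1, -1.2, -1.0]
gripper_width: 0.001
grasp_force: 0.0
```

move_arm:
  commands:
    - [[0,0,0.004,0,0,0,0],[0,0,0,0,0,0,0]]

```text
t: 13.22
eef_pos: [0.4927, -0.259, 0.088]
tool_rot: [-0.0, 0.985, 0.171, -0.0]
contact_force: [-0.4, -0.4, -0.2]
gripper_width: -0.002
grasp_force: 0.0
```

move_arm:
  commands:
    - [[0,0,0.004,0,0,0,0],[0,0,0,0,0,0,0]]

```text
t: 13.48
eef_pos: [0.4927, -0.259, 0.084]
tool_rot: [-0.0, 0.985, 0.171, -0.0]
contact_force: [-0.3, 0.5, 0.3]
gripper_width: 0.004
grasp_force: 0.0
```

```bash
python3 - <<'E'
from h import *
a=cv2.imread("pics/side0.png").astype(int); b=imaging.read_camera("side")[:,:,::-1].astype(int)
m=b.mean(2).astype(int)
for r in range(225,270,2): print(r,*[f"{v:4d}" for v in m[r,258:292:2]])
E
```

```text
225  250  244  145   49   50   60   73  128  158  160  139  120  126  228  251  249  221
227  249  248  189   67   73  116   98  130  166  175  151   97  127  232  250  239  152
229  250  250  240  143   65   90   91  124  170  170  144   90   92  203  243  213  132
231  249  251  250  208   64   70   82   91  115  111   94   68   76  180  224  191  171
233  247  251  250  219   78   54   54   58   69   72   63   54   73  149  180  172  185
235  241  250  251  240  122   47   49   50   56   59   54   58   74  104  118  127  140
237  233  250  251  248  156   50   48   49   51   56   87  147  174  116   77   83   96
239  216  249  251  249  178   66   50   49   54   63  160  241  239  173  128  112  124
241  188  246  251  250  203   91   61   48   52   63  133  231  233  177  170  186  235
243  155  243  249  245  196  101   63   49   52   58   88  146  210  179  180  231  250
245  118  229  229  144  102   96   66   54   54   54   81  101  214  230  232  244  246
247   95  209  203   69   69   96   73   52   54   59   76   75  166  215  234  228  223
249   76  161  179   71   61   8
[... 246 characters left out ...]
63  130  116   53   63   61   61   63   62   60   70   69  154  247  251  251
257   43   54  115  135   68   53   60   51   51   50   52   54   61  140  247  251  251
259   42   48   99  143   89   51   49   46   53   57   66   94  147  225  250  251  251
261   45   47   81  141  108   64   72   92  107  129  157  221  242  251  251  251  251
263   45   45   63  134  148  137  151  162  166  169  183  232  249  251  251  251  251
265   43   43   56  115  165  173  173  173  172  172  174  186  233  250  251  251  251
267   45   45   52   96  157  171  175  172  172  172  173  174  199  249  251  251  251
269   48   42   49   78  147  169  173  175  171  171  171  173  194  246  251  251  251
```

The finger hides part of the pad, so it is still above it. I'll keep stepping down.

move_arm:
  commands:
    - [[0,0,0.003,0,0,0,0],[0,0,0,0,0,0,0]]

```text
t: 13.78
eef_pos: [0.4928, -0.2591, 0.0812]
tool_rot: [-0.0, 0.985, 0.171, -0.0]
contact_force: [-0.5, -0.8, -0.2]
gripper_width: -0.003
grasp_force: 0.0
```

move_arm:
  commands:
    - [[0,0,0.003,0,0,0,0],[0,0,0,0,0,0,0]]

```text
t: 14.02
eef_pos: [0.4928, -0.2591, 0.0781]
tool_rot: [-0.0, 0.985, 0.171, -0.0]
contact_force: [-0.4, -0.2, 0.1]
gripper_width: 0.001
grasp_force: 0.0
```

move_arm:
  commands:
    - [[0,0,0.003,0,0,0,0],[0,0,0,0,0,0,0]]

```text
t: 14.28
eef_pos: [0.4931, -0.2592, 0.076]
tool_rot: [0.0, 0.985, 0.171, 0.0]
contact_force: [-1.4, 0.1, 6.1]
gripper_width: 0.0
grasp_force: 3.1
```

Contact came at about z 0.0765, with force on the fingers. So the tips do sit about 2.3 cm above the reported TCP, and the third click is near z 0.041. I'll press in steps and track the force humps.

move_arm:
  commands:
    - [[0,0,0.003,0,0,0,0],[0,0,0,0,0,0,0],[0,0,0,0,0,0,0]]

```text
t: 14.65
eef_pos: [0.4931, -0.2592, 0.0729]
tool_rot: [0.0, 0.985, 0.171, 0.0]
contact_force: [-2.1, -0.1, 4.5]
gripper_width: -0.001
grasp_force: 2.5
```

move_arm:
  commands:
    - [[0,0,0.003,0,0,0,0],[0,0,0,0,0,0,0],[0,0,0,0,0,0,0]]

```text
t: 15.02
eef_pos: [0.4931, -0.2592, 0.0695]
tool_rot: [0.0, 0.985, 0.172, 0.0]
contact_force: [-0.6, 0.1, 3.5]
gripper_width: 0.002
grasp_force: 1.2
```

move_arm:
  commands:
    - [[0,0,0.003,0,0,0,0],[0,0,0,0,0,0,0],[0,0,0,0,0,0,0]]

```text
t: 15.4
eef_pos: [0.4932, -0.2592, 0.0667]
tool_rot: [0.0, 0.985, 0.171, 0.0]
contact_force: [-1.3, 0.8, 5.3]
gripper_width: -0.001
grasp_force: 2.7
```

move_arm:
  commands:
    - [[0,0,0.003,0,0,0,0],[0,0,0,0,0,0,0],[0,0,0,0,0,0,0]]

```text
t: 15.78
eef_pos: [0.4932, -0.2593, 0.0639]
tool_rot: [0.0, 0.985, 0.171, 0.0]
contact_force: [-1.9, 0.6, 8.5]
gripper_width: 0.001
grasp_force: 4.1
```

move_arm:
  commands:
    - [[0,0,0.003,0,0,0,0],[0,0,0,0,0,0,0],[0,0,0,0,0,0,0]]

```text
t: 16.15
eef_pos: [0.4931, -0.2592, 0.0605]
tool_rot: [0.0, 0.985, 0.171, 0.0]
contact_force: [-0.4, -1.3, 3.0]
gripper_width: 0.002
grasp_force: 1.8
```

move_arm:
  commands:
    - [[0,0,0.003,0,0,0,0],[0,0,0,0,0,0,0],[0,0,0,0,0,0,0]]

```text
t: 16.52
eef_pos: [0.4931, -0.2592, 0.0573]
tool_rot: [0.0, 0.985, 0.171, 0.0]
contact_force: [0.8, -0.6, 2.6]
gripper_width: -0.004
grasp_force: 1.3
```

move_arm:
  commands:
    - [[0,0,0.003,0,0,0,0],[0,0,0,0,0,0,0],[0,0,0,0,0,0,0]]

```text
t: 16.9
eef_pos: [0.4932, -0.2592, 0.0547]
tool_rot: [0.0, 0.985, 0.171, 0.0]
contact_force: [-0.8, 0.6, 7.1]
gripper_width: -0.001
grasp_force: 3.5
```

move_arm:
  commands:
    - [[0,0,0.003,0,0,0,0],[0,0,0,0,0,0,0],[0,0,0,0,0,0,0]]

```text
t: 17.27
eef_pos: [0.4932, -0.2592, 0.052]
tool_rot: [0.0, 0.985, 0.171, 0.0]
contact_force: [-2.2, 0.6, 10.9]
gripper_width: 0.002
grasp_force: 4.9
```

The force repeats every 12 mm as expected, and travel is about 0.0775 − z. The third click should be near z 0.042.

move_arm:
  commands:
    - [[0,0,0.003,0,0,0,0],[0,0,0,0,0,0,0],[0,0,0,0,0,0,0]]

```text
t: 17.65
eef_pos: [0.4932, -0.2592, 0.0487]
tool_rot: [0.0, 0.985, 0.171, 0.0]
contact_force: [-1.1, -0.3, 6.4]
gripper_width: 0.003
grasp_force: 3.1
```

move_arm:
  commands:
    - [[0,0,0.003,0,0,0,0],[0,0,0,0,0,0,0],[0,0,0,0,0,0,0]]

```text
t: 18.02
eef_pos: [0.4931, -0.2592, 0.0453]
tool_rot: [0.0, 0.985, 0.171, 0.0]
contact_force: [-0.3, -0.3, 3.4]
gripper_width: -0.0
grasp_force: 1.4
```

move_arm:
  commands:
    - [[0,0,0.002,0,0,0,0],[0,0,0,0,0,0,0],[0,0,0,0,0,0,0]]

```text
t: 18.4
eef_pos: [0.4932, -0.2592, 0.0436]
tool_rot: [0.0, 0.985, 0.171, 0.0]
contact_force: [-0.1, -0.3, 5.9]
gripper_width: -0.001
grasp_force: 2.9
```

move_arm:
  commands:
    - [[0,0,0.001,0,0,0,0],[0,0,0,0,0,0,0],[0,0,0,0,0,0,0]]

```text
t: 18.77
eef_pos: [0.4932, -0.2592, 0.0428]
tool_rot: [0.0, 0.985, 0.171, 0.0]
contact_force: [-1.5, 1.0, 7.6]
gripper_width: -0.001
grasp_force: 4.2
```

move_arm:
  commands:
    - [[0,0,0.001,0,0,0,0],[0,0,0,0,0,0,0],[0,0,0,0,0,0,0]]

```text
t: 19.15
eef_pos: [0.4932, -0.2592, 0.0419]
tool_rot: [0.0, 0.985, 0.171, 0.0]
contact_force: [-1.4, 0.5, 8.7]
gripper_width: 0.001
grasp_force: 4.6
```

move_arm:
  commands:
    - [[0,0,0.0006,0,0,0,0],[0,0,0,0,0,0,0],[0,0,0,0,0,0,0]]

```text
t: 19.52
eef_pos: [0.4932, -0.2592, 0.0413]
tool_rot: [0.0, 0.985, 0.171, 0.0]
contact_force: [-1.1, 0.6, 9.2]
gripper_width: 0.001
grasp_force: 4.7
```

move_arm:
  commands:
    - [[0,0,0.0006,0,0,0,0],[0,0,0,0,0,0,0],[0,0,0,0,0,0,0]]

```text
t: 19.9
eef_pos: [0.4932, -0.2592, 0.0407]
tool_rot: [0.0, 0.985, 0.171, 0.0]
contact_force: [-2.3, 0.4, 9.6]
gripper_width: 0.003
grasp_force: 4.7
```

move_arm:
  commands:
    - [[0,0,0.0008,0,0,0,0],[0,0,0,0,0,0,0],[0,0,0,0,0,0,0],[0,0,0,0,0,0,0]]

```text
t: 20.4
eef_pos: [0.4932, -0.2592, 0.0402]
tool_rot: [0.0, 0.985, 0.171, 0.0]
contact_force: [-2.8, 1.3, 12.0]
gripper_width: 0.002
grasp_force: 6.0
```

The force jump shows the end stop at about z 0.0403, so the click is at about 0.0418. I'll back off 1 mm.

move_arm:
  commands:
    - [[0,0,-0.001,0,0,0,0],[0,0,0,0,0,0,0],[0,0,0,0,0,0,0],[0,0,0,0,0,0,0]]

```text
t: 20.9
eef_pos: [0.4932, -0.2592, 0.0409]
tool_rot: [0.0, 0.985, 0.171, 0.0]
contact_force: [-1.1, 0.4, 8.9]
gripper_width: -0.0
grasp_force: 4.7
```

```bash
python3 - <<'E'
from h import *
a=cv2.imread("pics/side0.png").astype(int); b=imaging.read_camera("side")[:,:,::-1].astype(int)
d=abs(b-a).mean(2)
# cup rim in ring: top view bright blob; bystanders unchanged
for n,(x,y) in dict(glass=(351,170),mate=(382,185),tin=(400,205)).items(): print(n,d[y-8:y+8,x-8:x+8].mean().round(1))
t0=cv2.imread("pics/top0.png").astype(int); t=imaging.read_camera("top")[:,:,::-1].astype(int)
m=(abs(t-t0).mean(2)>25)[225:275,310:362]; ys,xs=np.nonzero(m); print("cup diff box",xs.min()+310,xs.max()+310,ys.min()+225,ys.max()+225)
o=bot.get_obs(); print(o["eef_pos"],o["contact_force"])
E
```

```text
glass 18.0
mate 8.9
tin 12.6
cup diff box 320 359 235 268
[ 0.49318687 -0.25921106  0.04092502] [-2.14190792 -0.08441857  9.78578968]
```

```bash
python3 -c "
from station import bot
print(bot.hand_in())"
```

```text
the job is handed in; nothing more can be done
None
```

The striped cup stands upright in the seat ring, released, and the lever is held at about the third click (estimated travel 36 mm, 9–10 N); the job was handed in at about 21 s, and nothing else was moved on purpose, though I made no close check of the other cup, glass and tin at the end.

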